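# Set the bar-stock gauge dial to the angle section

### The job

The bench gauge has a round dial with five cut-outs for different bar sections. Using the black bar handle in its middle, turn the dial until the L-shaped cut-out (angle section) sits centred in the fixed window frame, then let go. Leave the bent strip that stands beside the gauge where it is.

Things in the scene. Friction and masses are not known exactly. Their poses are not given: they have to be found in the camera images.
- gauge_dial (a joint): Aluminium dial, 250 mm across, top at z = 26 mm, on a fixed dark base 300 mm across. Value (rad): angle from window to L cut-out, counter-clockwise seen from above; 0 = L centred. Starts 0.85 to 1.45: turn clockwise. Friction 0.06 N m, no clicks, stays put. Cut-outs 36-44 mm, 72 degrees apart, 88 mm from the axis: L (44 mm legs, 14 wide), then counter-clockwise round, slot, square, hexagon.
- dial_grip (a point): Grip point of the black bar handle, on the dial's vertical axis, 66 mm above the bench. The bar is 64 mm long (point x axis), 14 mm wide (point y axis), its upright sides from z = 32 mm to the flat top at z = 82 mm; it turns with the dial. The L cut-out lies towards the point's -x. Pinch the bar across its width from above and turn it about the vertical. Below it a hub 60 mm across ends at z = 32 mm.
- window (a point): Centre of the window, at the top face of the fixed grey frame, 36 mm above the bench, 88 mm from the dial's axis, on the robot's side. The opening is 70 mm wide along the rim and 61 mm radially. The frame is 5 mm thick, 5 mm clear above the dial, 90 mm wide, and spans 48 to 145 mm from the axis. The point's x axis points to the dial's axis.
- bent_strip: Bystander, to stay where it is: a thin grey steel strip bent to an L, 110 x 60 mm, standing loose on edge, 25 mm high, beside the gauge on the robot's left. Origin at the centre of its underside.

How it is judged (in metres and radians):
At the end, for the whole second after the job is handed in: The L-shaped cut-out stands in the window, within 0.18 rad (about 10 degrees, 16 mm along the rim) of centred, and the dial is at rest (value of joint gauge_dial between -0.18 and 0.18 rad and velocity of joint gauge_dial between -0.05 and 0.05 rad/s); the robot touches nothing.
It fails at once if the bent strip beside the gauge is shifted by more than 20 mm (distance of bent_strip from where it was at the start of the episode above 0.02 m).
It also fails if it takes over 29 s, if anything falls off the work surface, if the arm or the gripper's body presses on something with over 40 N, if the wrist force passes 120 N, or if a joint passes its speed limit or range.

### The arm

A 6-joint arm with a two-finger parallel gripper is mounted at the origin on the work surface; the furniture and walls round the work are solid. World frame = base frame: x ahead of the robot, y to its left, z up, the work surface at z = 0. Lengths are in m, angles in degrees, forces in N, time in s.
With the tool pointing down it reaches from about 0.275 to 0.75 m from the base axis. Payload 10.2 kg.
Tool frame: the origin (TCP) lies midway between the tips of the shut fingers; the grasp point (between the pads) lies r.hold_point_z behind it (r.hold_point_z is the distance from the TCP to the grasp point, in m); z points along the fingers, y is the direction in which the jaws open and shut (so a half turn about z gives the same grasp; the last joint's range is limited). The gripper opens to 88 mm and grips with 3 to 60 N. Pads are 18 mm wide; open, the fingers measure 123 mm over their backs; the gripper's body (75 mm by 187 mm) begins 45 mm behind the grasp point.
Start: joints at [52.632, 17.928, 85.812, -0, 76.261, -12.8], TCP at [0.218, 0.477, 0.239] pointing down, gripper open.
Joint ranges: [-168.41, 168.41], [-55.51, 124.54], [10.69, 146.95], [-70.63, 250.63], [1, 178], [-165.06, 165.06]. Speed limits (degrees/s): [136.94, 136.94, 172.46, 180, 180, 180].

### API

Orientations are given as [roll, pitch, yaw] about the fixed x, y, z axes, in that order (R = Rz(yaw) Ry(pitch) Rx(roll)).
In Python, from rig import r gives the robot as it stands.
- The arm moves only by the shell command python3 -m crank 'ROWS' [OPENING] [FORCE]. ROWS is JSON, one flat list of numbers, 4 for each row, row after row: the shift along the tool's x, y, z in mm, then the turn about the tool's z in degrees. A call has exactly 10 rows; each row is the pose to reach, as a shift and turn from the pose commanded when the call began, along the tool's axes at that moment; what a row does not reach only later rows make up. A row lasts 1/12 s, in which the tool goes at most 41.7 mm and 7.16 degrees, less where a joint would pass 70% of its speed; a pose out of reach is approached as far as the arm can. A call with a gripper value outside its range is refused whole. OPENING is the closure in counts, from 0 (fully open) to 255 (shut), set as the call begins (- or left out, the last holds). The fingers move at their own pace and stop on an object; FORCE is the grip in N (left out, the last holds). Time passes only in rows, so rows that repeat a pose let the fingers close, or fill a call up. It gives the time, the measured TCP pose, the force and the opening at its end, in the units of the state.
- r.state(): the state, without advancing time (a new reading comes with each control period).
- r.grab_frame(name): name is "side" or "top" or "wrist"; returns the picture (420x560x3 uint8, red, green, blue); there is no depth.
- r.camera_model(name): a dict with "mtx" (3x3 intrinsics, pixels), "dist_coeffs" ([k1, k2, p1, p2, k3] as OpenCV has them; the pictures are not rectified), "extrinsics" (4x4, takes a point from world to camera coordinates). Camera axes: x right, y up, looking along -z (the intrinsics and any distortion apply to the point x, -y, -z); pixel columns grow to the right and rows downward; lengths in m; the calibration is good to about 2 mm. A picture is of the moment at which its call begins: read the wrist's pose just before it. camera_model takes no time and is no camera call; for the wrist camera it gives the pose at the moment of the call.
- r.sign_off(): hands the job in, once; it reports no verdict.
Trained networks look in the newest picture that a camera, given by its name, has taken for a name from the list of things; names that differ only in an ending like _2 or _b are one class to them, and where a whole thing is asked for, a point or a joint stands for the part that bears it (a point fixed in the world has none). Each returns a list of dicts, best first, with "confidence" (0 to 1); they miss things now and then, are a little off and sometimes report something else, mostly with a low value. They report only what shows in the picture. A call takes as long as a camera call.
- r.look_for(camera, query): "centre" ([x, y, z] in m, in the coordinates of the camera as it stood for that picture, good to about 4 mm: the middle of the surface that is visible of it).
- r.spot_point(camera, query): "centre" ([x, y, z] in m, in the coordinates of the camera as it stood for that picture, good to about 4 mm: a listed point, or the origin of a listed thing).
The state is a dict: "time_s": time; "joint_pos": joint angles; "qvel": joint speeds; "joint_torque": joint torques, N m; "position": TCP position; "ee_rot": TCP orientation; "wrist_force": force on the tool from outside, world axes, zero at the start; "ft_torque": the same for the moment, N m; "finger_gap": finger opening in m.
Only numpy, scipy, OpenCV 4.12 (cv2) and the standard library are available. Lean on these libraries where they do the work, as an engineer would, in place of code of your own. Each camera call takes 0.05 s, during which the arm holds its last target.

## Working session

There is one attempt and no reset: what is moved stays moved. The work goes in short steps, Python scripts to look and compute and a shell command to move; the robot and the scene stay as the last step left them, time stands still between calls to the robot, and variables do not carry over. Pictures are saved under pics/ and viewed, and the job is handed in when it is done.

```bash
mkdir -p pics; cat > h.py <<'E'
import numpy as np, cv2
from rig import r
def w(cam,p,T=None):
    T=np.array(r.camera_model(cam)["extrinsics"]) if T is None else T
    return (np.linalg.inv(T)@np.append(p,1))[:3]
def px(cam,P):
    m=r.camera_model(cam);T=np.array(m["extrinsics"]);p=(T@np.append(P,1))[:3]
    return cv2.projectPoints(np.array([[p[0],-p[1],-p[2]]]),np.zeros(3),np.zeros(3),np.array(m["mtx"]),np.array(m["dist_coeffs"]))[0].ravel()
def ray(cam,uv,z):
    m=r.camera_model(cam);Ti=np.linalg.inv(np.array(m["extrinsics"]))
    q=cv2.undistortPoints(np.array([[uv]],float),np.array(m["mtx"]),np.array(m["dist_coeffs"])).ravel()
    d=Ti[:3,:3]@np.array([q[0],-q[1],-1]);o=Ti[:3,3]
    return o+d*(z-o[2])/d[2]
E
python3 - <<'E'
from h import *
s=r.state();print({k:s[k] for k in("time_s","position","ee_rot","finger_gap")},r.hold_point_z)
for c in("top","side"):
    cv2.imwrite(f"pics/{c}0.png",r.grab_frame(c)[:,:,::-1])
    for q in("dial_grip","window","bent_strip"):
        for d in r.spot_point(c,q)[:2]: print(c,q,d["confidence"],w(c,d["centre"]).round(4),px(c,w(c,d["centre"])).round())
for d in r.look_for("top","gauge_dial")[:2]: print(d,w("top",d["centre"]))
print(r.state()["time_s"])
E
```

```text
{'time_s': 0.0, 'position': array([0.21814121, 0.47727493, 0.23816759]), 'ee_rot': array([-1.79928726e+02, -1.39987724e-02,  1.55433457e+02]), 'finger_gap': 0.088157298329234} 0.0187
top dial_grip 0.62 [0.5573 0.0011 0.0646] [340. 192.]
top window 0.7 [ 0.4694 -0.0066  0.0337] [344. 237.]
top bent_strip 0.71 [ 0.5866  0.2383 -0.0019] [229. 191.]
side dial_grip 0.8 [0.5625 0.0059 0.0684] [256. 172.]
side window 0.92 [ 0.4689 -0.0029  0.0338] [304. 182.]
side bent_strip 0.74 [0.5911 0.2436 0.001 ] [241. 294.]
{'centre': [0.1233, 0.0345, -0.8959], 'confidence': 0.59} [0.55983314 0.00433337 0.02347839]
0.45
```

View pics/top0.png

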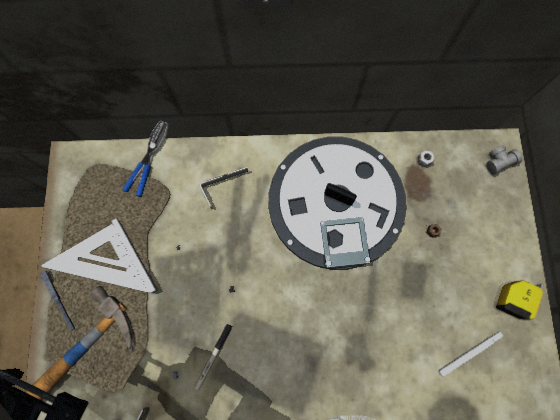

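View pics/side0.png

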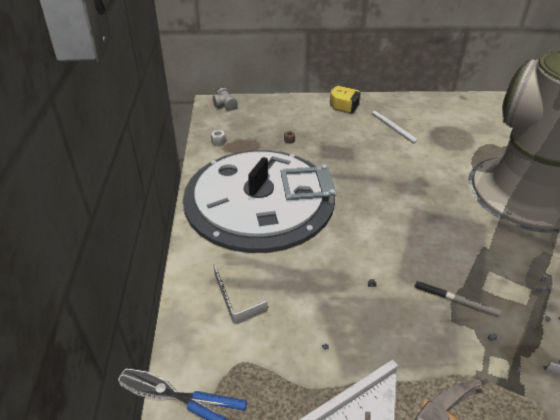

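The top picture shows the L cut-out near (380,213), the window at (345,240), the bar at (341,194) with its light tip towards the L, and the bent strip around (222,187). The side picture agrees: the bar is at (258,176) and the strip at (238,295).

```bash
python3 - <<'E'
from h import *
im=cv2.imread("pics/top0.png");cv2.imwrite("pics/topz.png",cv2.resize(im[130:275,260:415],None,fx=4,fy=4,interpolation=cv2.INTER_CUBIC))
# dial ellipse fit: cut-out centroids opposite etc
for n,uv in dict(L=(380,213),round=(364,170),slot=(317,164),square=(298,206),hexa=(336,239)).items(): print(n,ray("top",uv,.026).round(4))
print("window",ray("top",(345,242),.036))
E
```

```text
L [ 0.5202 -0.0866  0.026 ]
round [ 0.6174 -0.0601  0.026 ]
slot [0.6342 0.0415 0.026 ]
square [0.5406 0.0868 0.026 ]
hexa [0.467  0.0101 0.026 ]
window [ 0.45849134 -0.00664034  0.036     ]
```

View pics/topz.png

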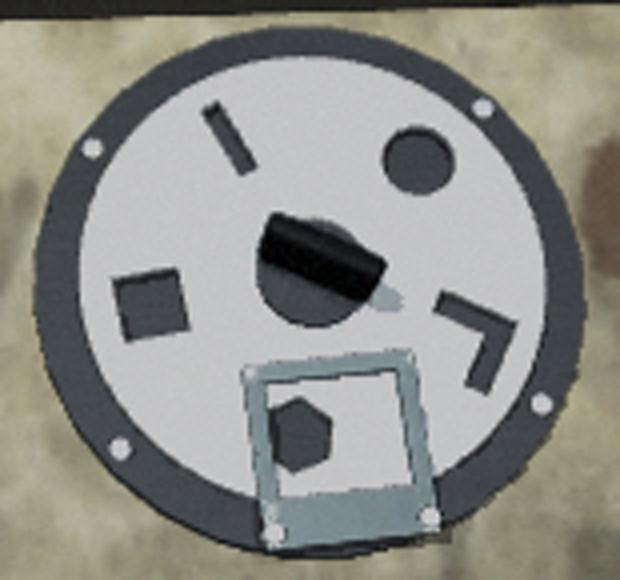

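```bash
python3 - <<'E'
from h import *
from scipy.optimize import least_squares
f=lambda x,y,z: ray("top",(260+(x+.5)/4-.5,130+(y+.5)/4-.5),z)[:2]
P=np.array([f(*p,.026) for p in((475,340),(419,160),(230,138),(151,304),(301,435))])
def m(q): return np.array([[q[0]+.088*np.cos(q[2]+k*1.25664),q[1]+.088*np.sin(q[2]+k*1.25664)] for k in range(5)])
# L weighted low
wt=np.array([.3,1,1,1,1])[:,None]
s=least_squares(lambda q:((m(q)-P)*wt).ravel(),[.557,0,-1.9]);c=s.x
print(c,np.degrees(c[2]),((m(c)-P)*1e3).round(1))
W=np.mean([f(*p,.036) for p in((268,380),(405,370),(277,497),(413,488))],0)
d=W-c[:2];aw=np.arctan2(d[1],d[0]);print("win",W,np.linalg.norm(d),np.degrees(aw))
print("value deg",np.degrees((c[2]-aw+np.pi)%(2*np.pi)-np.pi))
h=f(312,272,.032);print("hub",h)
a=(f(277,213,.082)+f(262,250,.082))/2
T=[f(*p,.082) for p in((275,213),(386,262))];print("bar edge dir",np.degrees(np.arctan2(*(T[0]-T[1])[::-1])),T)
E
```

```text
[ 5.55770777e-01  3.83527411e-04 -2.03038718e+00] -116.33261642296446 [[-0.   4.4]
 [ 0.5 -0.2]
 [-0.2 -0. ]
 [-0.5 -0.9]
 [ 0.3  0.7]]
win [ 0.46698911 -0.00682065] 0.08907347558664125 -175.36090661739144
value deg 59.028290194427
hub [0.55499775 0.00211235]
bar edge dir 63.22023778785238 [array([0.57248779, 0.02637532]), array([ 0.54515201, -0.02778786])]
```

The fit is good: residuals under 1 mm, axis about (0.556, 0.000). The dial stands about 59° from the goal, and the bar lies along 63.7°. I'll move over it in two calls.

```bash
python3 -m crank '[-25,-15,5,4.5,-50,-29,10,9,-76,-44,15,14,-101,-59,20,18,-126,-73,25,23,-152,-88,30,27.5,-177,-103,35,32,-202,-117,40,37,-227,-132,45,41,-253,-147,50,46]' 0 30
python3 - <<'E'
from h import *
s=r.state();p=s["position"];y=np.radians(s["ee_rot"][2]);d=np.array([.556,.0005])-p[:2]
print("xyz mm",d@[np.cos(y),np.sin(y)]*1e3,d@[np.sin(y),-np.cos(y)]*1e3,p[2],"turn",np.degrees(y)-63.7)
E
```

```text
time_s: 1.28
position: [0.3878, 0.2374, 0.1886]
ee_rot: [180.0, -0.0, 109.2]
wrist_force: [0.4, 0.1, -0.2]
finger_gap: 0.0877
xyz mm -279.0683720197088 80.71266877232507 0.18864391176078443 turn 45.54024870328249
```

```bash
python3 -m crank '[-31,9,6,5,-62,18,12,10,-93,27,18,15,-124,36,24,20,-155,45,30,25,-186,54,36,30,-217,63,42,35,-248,72,48,40,-279,81,55,45.5,-279,81,55,45.5]'
python3 - <<'E'
from h import *
s=r.state();p=s["position"];y=np.radians(s["ee_rot"][2])
for c in("wrist","top","side"):
    cv2.imwrite(f"pics/{c}1.png",r.grab_frame(c)[:,:,::-1])
    for d in r.spot_point(c,"dial_grip")[:1]: print(c,d["confidence"],w(c,d["centre"]).round(4))
print(p,s["ee_rot"])
for P in((.556,.0005,.082),(.556+.032*np.cos(1.112),.0005+.032*np.sin(1.112),.082),(.556-.032*np.cos(1.112),.0005-.032*np.sin(1.112),.082)): print(px("wrist",np.array(P)))
E
```

```text
time_s: 2.12
position: [0.5584, -0.0018, 0.1323]
ee_rot: [180.0, 0.0, 63.4]
wrist_force: [-0.4, -0.2, -0.1]
finger_gap: 0.0881
wrist 0.9 [0.5567 0.0078 0.0687]
top 0.47 [0.589  0.2398 0.0014]
side 0.59 [0.5633 0.0034 0.0673]
[ 0.55837025 -0.00176655  0.13233069] [1.79987721e+02 4.35748929e-02 6.34222416e+01]
[283.4027059  237.17015723]
[283.68325139 191.62426534]
[283.14622511 278.38918667]
```

View pics/wrist1.png

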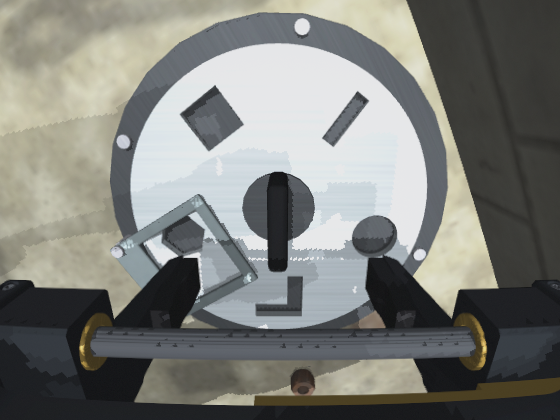

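View pics/side1.png

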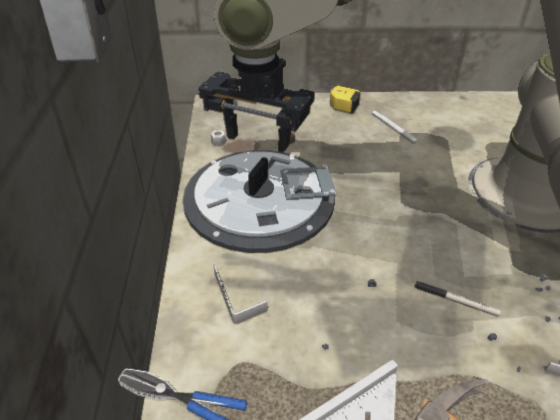

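The wrist view shows the bar upright in the picture, from (279,172) to (278,270). It is parallel to the pads, with the hub centred at (279,207). In the side view nothing is touched. I'll measure the axis from this view.

```bash
python3 - <<'E'
from h import *
print("hub",ray("wrist",(279,206.5),.032),"bar ends",ray("wrist",(279,172),.082),ray("wrist",(278,270),.082))
s=r.state();p=s["position"];y=np.radians(s["ee_rot"][2])
for T in (ray("wrist",(279,206.5),.032),[.556,.0005],[.556,.004]):
    d=np.array(T[:2])-p[:2];print(d@[np.cos(y),np.sin(y)]*1e3,d@[np.sin(y),-np.cos(y)]*1e3)
E
```

```text
hub [0.55542706 0.00735191 0.032     ] bar ends [0.57313771 0.0420807  0.082     ] [ 0.5415282  -0.02050062  0.082     ]
3.23700705075697 -2.3962485999576084
-2.6726240423481826 1.1184621619711685
0.4741727507813125 -0.41374864035008185
```

```bash
python3 -m crank '[1,-1,15,0,1,-1,30,0,1,-1,45,0,1,-1,60,0,1,-1,70,0,1,-1,77,0,1,-1,82,0,1,-1,84,0,1,-1,84,0,1,-1,84,0]' 0 15
python3 -m crank '[0,0,0,0,0,0,0,0,0,0,0,0,0,0,0,0,0,0,0,0,0,0,0,0,0,0,0,0,0,0,0,0,0,0,0,0,0,0,0,0]' 255 15
python3 - <<'E'
from h import *
s=r.state();print(s["ft_torque"],s["position"])
cv2.imwrite("pics/wrist2.png",r.grab_frame("wrist")[:,:,::-1])
E
```

```text
time_s: 3.25
position: [0.5563, 0.0038, 0.0502]
ee_rot: [180.0, -0.0, 63.9]
wrist_force: [0.7, 0.2, -0.4]
finger_gap: 0.0878
time_s: 4.08
position: [0.556, 0.0038, 0.0497]
ee_rot: [-180.0, -0.0, 63.9]
wrist_force: [-0.0, 0.6, 0.2]
finger_gap: 0.0235
[-0.03924872  0.12401726 -0.03012786] [0.55601312 0.00377034 0.0497054 ]
```

View pics/wrist2.png

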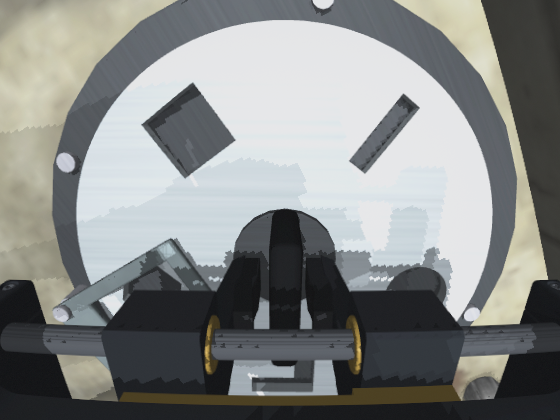

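The fingers straddle the bar at (286,270) and are still closing, with the gap at 23.5 mm. I'll let them finish.

```bash
python3 -m crank '[0,0,0,0,0,0,0,0,0,0,0,0,0,0,0,0,0,0,0,0,0,0,0,0,0,0,0,0,0,0,0,0,0,0,0,0,0,0,0,0]'
```

```text
time_s: 4.97
position: [0.5568, 0.0034, 0.0498]
ee_rot: [179.9, -0.0, 63.9]
wrist_force: [4.5, -1.0, -2.8]
finger_gap: 0.0136
```

Gripped, with low side force. Now turn, first half.

```bash
python3 -m crank '[0,0,0,2,0,0,0,5,0,0,0,9,0,0,0,13,0,0,0,17,0,0,0,21,0,0,0,25,0,0,0,28,0,0,0,30,0,0,0,30]'
python3 -c "
from rig import r;s=r.state();print(s['ft_torque'],s['joint_pos'])"
```

```text
time_s: 5.8
position: [0.5573, 0.0029, 0.0498]
ee_rot: [179.8, -0.1, 33.8]
wrist_force: [7.6, -3.2, -5.7]
finger_gap: 0.014
[-0.61363506 -0.94351886 -0.03917611] [-1.17283747e+01  3.42098014e+01  9.20551774e+01 -4.18549512e-02
  5.35216830e+01  4.44984818e+01]
```

```bash
python3 -m crank '[0,0,0,2,0,0,0,5,0,0,0,9,0,0,0,13,0,0,0,17,0,0,0,21,0,0,0,25,0,0,0,27,0,0,0,29,0,0,0,29]'
python3 - <<'E'
from h import *
for c in("top","wrist","side"): cv2.imwrite(f"pics/{c}3.png",r.grab_frame(c)[:,:,::-1])
E
```

```text
time_s: 6.63
position: [0.5576, 0.0023, 0.0498]
ee_rot: [179.9, -0.2, 4.8]
wrist_force: [8.5, -6.9, -6.7]
finger_gap: 0.0141
```

View pics/wrist3.png

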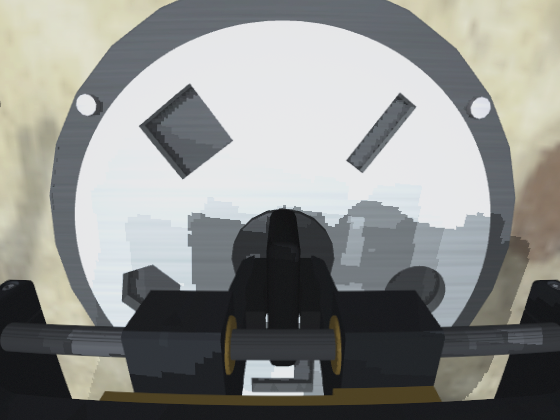

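View pics/side3.png

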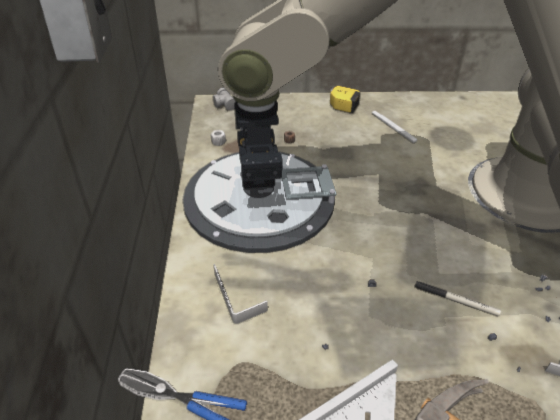

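The dial turned with the bar: in the side view the L is in the window at (302,186) and the strip is unmoved at (238,300). Release, then rise.

```bash
python3 -m crank '[0,0,0,0,0,0,0,0,0,0,0,0,0,0,0,0,0,0,0,0,0,0,0,0,0,0,0,0,0,0,0,0,0,0,0,0,0,0,0,0]' 0
python3 -m crank '[0,0,-10,0,0,0,-25,0,0,0,-45,0,0,0,-65,0,0,0,-85,0,0,0,-105,0,0,0,-125,0,0,0,-145,0,0,0,-155,0,0,0,-155,0]'
python3 - <<'E'
from h import *
for c in("top","wrist","side"): cv2.imwrite(f"pics/{c}4.png",r.grab_frame(c)[:,:,::-1])
for d in r.spot_point("side","bent_strip")[:1]: print(w("side",d["centre"]))
for n,P in dict(ax=(.5565,.003,.026),win=(.468,-.005,.036)).items(): print(n,px("wrist",np.array(P)))
E
```

```text
time_s: 7.62
position: [0.556, 0.0038, 0.0497]
ee_rot: [-180.0, -0.0, 4.9]
wrist_force: [0.4, -0.3, -0.2]
finger_gap: 0.0784
time_s: 8.45
position: [0.5568, 0.0036, 0.2073]
ee_rot: [179.9, -0.2, 4.9]
wrist_force: [0.7, -0.9, 0.0]
finger_gap: 0.0881
[0.58808837 0.24847785 0.00078296]
ax [282.50706182 187.2910957 ]
win [282.90097242 266.8981119 ]
```

View pics/wrist4.png

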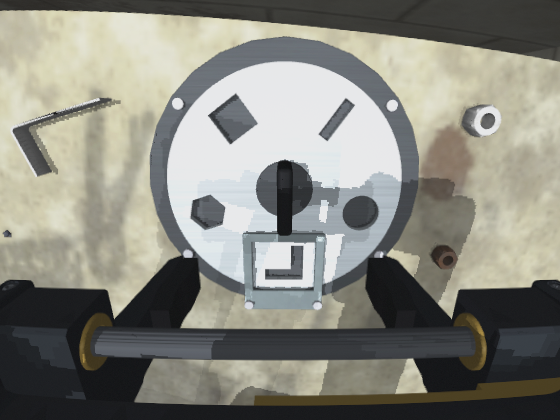

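View pics/side4.png

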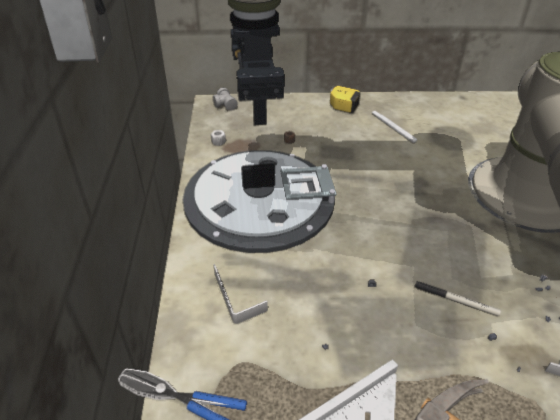

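View pics/top4.png

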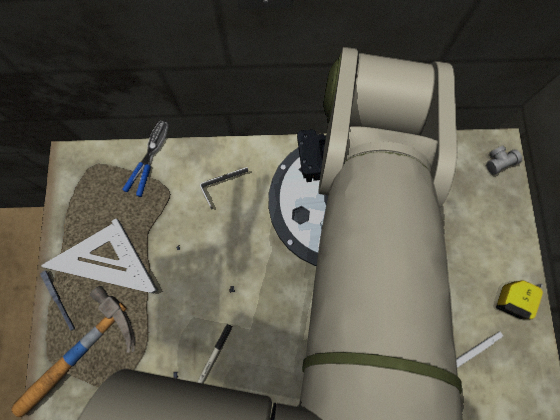

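The wrist view shows the L centred in the window: cut-out centre at about (284,265), opening centre at about (284,267). The bar is at (285,198) and points at the window. The strip has not moved in any view, and the gripper is clear.

```bash
python3 -c "
from rig import r
print(r.state()['qvel']);print(r.sign_off())"
```

```text
[ 0.0298238   0.24999944 -0.17586701 -0.00789153  0.07201018  0.0164049 ]
the job is handed in; nothing more can be done
None
```

I turned the dial about 59° clockwise by the bar handle, let go, raised the gripper clear and handed the job in at about 9 s of the 29 s allowed.

- **Dial position:** the last wrist picture shows the L cut-out centred in the window to within a few pixels, roughly a couple of degrees.
- **Forces:** the wrist force stayed at about 13 N or less in every reading I took.
- **Bent strip:** it looks unmoved in the top and side pictures. The network's side reading of it is about 6 mm off its first one, close to its stated 4 mm accuracy. Its top reading mid-task was within about 3 mm of the first.
- **Disagreements:** the cameras and network readings put the dial's axis up to 8 mm apart in y (0.000 to 0.008 m). I aimed the grip at y = 0.004 m. One top-camera reading of the grip, taken after the arm moved in, actually landed on the bent strip, and I ignored it.

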